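Turn the dosing carousel to the flask and hold it

TASK

Take the round turntable of the dosing station by the knob at its centre and turn it until the one conical flask stands under the nozzle, its mouth centred below the tip, so that it can be filled. Turn by the knob only: keep off the glassware, leave every vessel standing in its ring and the other things on the bench where they are. The turntable runs freely and has no lock, so finish gripping the knob and holding the turntable still; do not let go.

Things in the scene. Friction and masses are not known exactly. Their poses are not given: they have to be found in the camera images.
- turntable (a joint): angle of the turntable about its upright axis, rad, growing anticlockwise seen from above; no stops, light bearing friction (about 0.03 N m), stays where it is left. Aluminium disc 272 mm across, its top 34 mm above the bench, with six grey rings (67 mm inside, 8 mm high) at 60 degrees on a circle of 88 mm radius, a vessel in each. Reads 0 at the start, wherever the vessels stand then
- knob: the round black ribbed knob on top of the turntable's centre post, fixed to the turntable: 40 mm across, 35 mm high, its underside 183 mm and its top 218 mm above the bench; origin at the centre of its underside, on the turntable's axis. A 22 mm post carries it
- knob_grip (a point): centre of the knob, on the turntable's axis, 17.5 mm below the knob's top, 200 mm above the bench: grip here from above, in any direction
- station: the fixed white foot of the dosing station (212 mm across, 18 mm high, under the turntable) with its tower; origin on the turntable's axis, at bench height; its x axis points from the axis to the nozzle. The tower stands 165 mm out along x and carries a reservoir 51 mm across, up to 251 mm above the bench. It does not move
- nozzle_tip (a point): lower end of the dosing nozzle, 153 mm above the bench, 88 mm out from the turntable's axis; it hangs from the station's fixed white arm (26 mm wide, from 73 to 175 mm out from the axis, between 166 and 186 mm above the bench). Nozzle and arm do not move
- flask: the one conical flask: amber glass, 64 mm across the foot, 105 mm tall, narrowing to a neck 26 mm across; loose, standing in one of the turntable's rings with about 1.5 mm play; origin at the centre of its underside, 34 mm above the bench
- flask_mouth (a point): centre of the flask's mouth (opening about 25 mm), at its top, 139 mm above the bench
- beaker0: one of five like straight-sided beakers: amber glass, 62 mm across (rim 65 mm), 80 mm tall, loose in its ring on the turntable; origin at the centre of its underside, 34 mm above the bench
- beaker1: one of five like straight-sided beakers: amber glass, 62 mm across (rim 65 mm), 80 mm tall, loose in its ring on the turntable; origin at the centre of its underside, 34 mm above the bench
- beaker2: one of five like straight-sided beakers: amber glass, 62 mm across (rim 65 mm), 80 mm tall, loose in its ring on the turntable; origin at the centre of its underside, 34 mm above the bench
- beaker3: one of five like straight-sided beakers: amber glass, 62 mm across (rim 65 mm), 80 mm tall, loose in its ring on the turntable; origin at the centre of its underside, 34 mm above the bench
- beaker4: one of five like straight-sided beakers: amber glass, 62 mm across (rim 65 mm), 80 mm tall, loose in its ring on the turntable; origin at the centre of its underside, 34 mm above the bench
- tube_rack: white test-tube rack with eight tubes, 66 x 200 mm, 148 mm tall, loose on the bench; origin at the centre of its underside, long side along its y axis. Leave alone
- wash_bottle: white wash bottle, 60 mm across, 180 mm tall with its bent spout, loose on the bench; origin at the centre of its underside. Leave alone
- petri_dish: closed clear petri dish, 95 mm across, 16 mm high, loose on the bench; origin at the centre of its underside. Leave alone
- marker_pen: grey marker pen with black cap, 125 mm long along its x axis, 13 mm thick, lying on the bench; origin below its middle. Leave alone
Mind the look-alikes: they are no part of the job. What is shaped like the beaker4 but blue is not meant. Leave any turquoise look-alike of the flask alone.

How it is judged:
On the way:
1. the knob is gripped while the flask is still away from the nozzle (contact force between the fingers and knob above 4 N and horizontal distance between flask_mouth and nozzle_tip above 0.03 m), for 0.2 s.
At the end, for the whole second after the job is handed in: the centre of the flask's mouth is within 9 mm (seen from above) of the nozzle's tip, the fingers grip the knob with more than 4 N and the turntable stands still (under 0.05 rad/s); all six vessels stand upright (within 0.12 rad) down in their rings (horizontal distance between flask_mouth and nozzle_tip below 0.009 m and contact force between the fingers and knob above 4 N and velocity of joint turntable between -0.05 and 0.05 rad/s and angle between each of flask, beaker0, beaker1, beaker2, beaker3, beaker4's own z axis and vertical below 0.12 rad and height (world z) of flask between 0.028 and 0.04 m and height (world z) of beaker0 between 0.028 and 0.04 m and height (world z) of beaker1 between 0.028 and 0.04 m and height (world z) of beaker2 between 0.028 and 0.04 m and height (world z) of beaker3 between 0.028 and 0.04 m and height (world z) of beaker4 between 0.028 and 0.04 m); the arm keeps its last pose, push and grip.
It fails at once if a vessel is tipped or lifted out of its ring (angle between any of flask, beaker0, beaker1, beaker2, beaker3, beaker4's own z axis and vertical above 0.3 rad or height (world z) of any of flask, beaker0, beaker1, beaker2, beaker3, beaker4 above 0.05 m).
It fails at once if the robot pushes or grips the glassware (more than 2 N) (contact force between any of the fingers, the arm and flask above 2 N or contact force between any of the fingers, the arm and beaker0 above 2 N or contact force between any of the fingers, the arm and beaker1 above 2 N or contact force between any of the fingers, the arm and beaker2 above 2 N or contact force between any of the fingers, the arm and beaker3 above 2 N or contact force between any of the fingers, the arm and beaker4 above 2 N).
It fails at once if the rack, wash bottle, dish or pen is moved more than 20 mm (distance of any of tube_rack, wash_bottle, petri_dish, marker_pen from where it was at the start of the episode above 0.02 m).
It also fails if it takes over 48 s, if anything falls off the work surface, if the arm or the gripper's body presses on something with over 40 N, if the wrist force passes 120 N, or if a joint passes its speed limit or range.

ROBOT

A 7-joint arm with a two-finger parallel gripper is mounted at the origin on the work surface. World frame = base frame: x ahead of the robot, y to its left, z up, the work surface at z = 0. Lengths are in m, angles in rad, forces in N, time in s.
With the tool pointing down it reaches from about 0.4 to 0.875 m from the base axis. Payload 19.3 kg.
Tool frame: the origin (TCP) lies at the very end of the fingers, on their centre line; the grasp point (between the pads) lies bot.tcp_to_grasp behind it (bot.tcp_to_grasp is the distance from the TCP to the grasp point, in m); z points along the fingers, y is the direction in which the jaws open and shut (so a half turn about z gives the same grasp; the last joint's range is limited). The gripper opens to 85 mm and grips with 20 to 120 N. Pads are 22 mm wide; open, the fingers measure 114 mm over their backs; the gripper's body (76 mm by 85 mm) begins 54 mm behind the grasp point. The pads swing forward as they close: fully open they stand 13 mm farther back than shut.
Start: joints at [-1.292, 0.521, -0.036, 1.599, 0.021, 1.021, -0.113], TCP at [0.214, 0.587, 0.231] pointing down, gripper open.
Joint ranges: [-2.91, 2.91], [-0.3, 2.13], [-1.5, 1.42], [0.17, 2.43], [-1.26, 4.41], [0.16, 1.93], [-2.52, 2.52]. Speed limits (rad/s): [1.89, 1.89, 2.39, 2.39, 3.01, 3.01, 3.01].

INTERFACE

Orientations are given as [roll, pitch, yaw] about the fixed x, y, z axes, in that order (R = Rz(yaw) Ry(pitch) Rx(roll)).
In Python, from workcell import bot gives the robot as it stands.
- The arm moves only by the tool servo_tool, never from a script. Its argument "targets" is a list of rows, each a list of 2 entries, a list of its own where there are three numbers: the shift along the tool's x, y, z in units of 0.05 m (1.0 is 0.05 m), then the turn about the tool's z in units of 5 degrees (1.0 is 5 degrees). A call has 1 to 12 rows; each row shifts and turns the commanded pose from where the row before left it, along the tool's axes as they then stand; what a row does not reach is not made up. A row lasts 1/8 s, in which the tool goes at most 62.5 mm and 10.7 degrees, less where a joint would pass 70% of its speed; a pose out of reach is approached as far as the arm can. A call with a number of a shift or a turn outside -1 to 1 is refused whole. A call with a gripper value outside its range is refused whole. "gripper" is the opening, from -1 (shut) to 1 (fully open), so that 0 is half open, set as the call begins (left out, the last holds). The fingers move at their own pace and stop on an object; "newtons" is the grip in N (left out, the last holds). Time passes only in rows, so rows that do not move let the fingers close. It gives the time, the measured TCP pose, the force and the opening at its end, in the units of the state.
- bot.observe(): the state, without advancing time (a new reading comes with each control period).
- bot.grab_frame(name): name is "scene" or "top" or "wrist"; returns the picture (420x560x3 uint8, blue, green, red); there is no depth.
- bot.get_calibration(name): a dict with "fx", "fy", "cx", "cy" (pixels), "k1" (the pictures are not rectified: a ray, as slopes to the right and down, at radius r is drawn at 1 + k1 r^2 times it, then the intrinsics apply), "pose" (4x4, takes a point from camera to world coordinates). Camera axes: x right, y up, looking along -z (the intrinsics and any distortion apply to the point x, -y, -z); pixel columns grow to the right and rows downward; lengths in m; the calibration is good to about 2 mm. A picture is of the moment at which its call begins: read the wrist's pose just before it. get_calibration takes no time and is no camera call; for the wrist camera it gives the pose at the moment of the call.
- bot.job_done(): hands the job in, once; it reports no verdict.
The state is a dict: "clock": time; "qpos": joint angles; "qd": joint speeds; "joint_efforts": joint torques, N m; "position": TCP position; "tool_rot": TCP orientation; "force": force on the tool from outside, world axes, zero at the start; "moment": the same for the moment, N m; "grip_width": finger opening in m.
Only numpy, scipy, OpenCV 4.12 (cv2) and the standard library are available. Lean on these libraries where they do the work, as an engineer would, in place of code of your own. Each camera call takes 0.05 s, during which the arm holds its last target.

## Working session

There is one attempt and no reset: what is moved stays moved. The work goes in short steps, Python scripts to look and compute and a tool call to move; the robot and the scene stay as the last step left them, time stands still between calls to the robot, and variables do not carry over. Pictures are saved under pics/ and viewed, and the job is handed in when it is done.

Besides the shell and the picture viewer there is one more tool, called after ">>>" by a JSON object that holds its "op" and its "data", one argument or row to a line. servo_tool: Moves the arm, as the interface text tells. Its arguments: {"type":"object","properties":{"targets":{"type":"array","items":{"type":"array"}},"gripper":{"type":"number"},"newtons":{"type":"number"}},"required":["targets"]}

```bash
mkdir -p pics; ls
python3 - <<'E'
from workcell import bot
import cv2
print(bot.observe(), bot.tcp_to_grasp)
for n in ("scene","top","wrist"):
    c=bot.get_calibration(n); print(n,c)
    cv2.imwrite(f"pics/{n}0.png",bot.grab_frame(n))
E
```

```text
pics
{'clock': 0.0, 'qpos': array([-1.29220221,  0.52200295, -0.03630728,  1.59999173,  0.02120522,
        1.02107314, -0.11280848]), 'qd': array([0.00176144, 0.00140108, 0.00157245, 0.00072418, 0.0020968 ,
       0.00071732, 0.00086676]), 'joint_efforts': array([ 1.30845503e-03, -9.27085948e+01,  1.98079102e+00, -3.69954371e+01,
        1.79476943e-02,  7.77966343e-03, -1.56522356e-05]), 'position': array([0.21353888, 0.58704711, 0.23073867]), 'tool_rot': array([-3.14050636e+00,  9.09934752e-05,  2.79276512e+00]), 'force': array([-0.69322224,  0.49243586, -0.56663622]), 'moment': array([-0.01815714,  0.00063887, -0.00118499]), 'grip_width': 0.08536255224553489} 0.0187
scene {'fx': 445.2369878153526, 'fy': 445.2369878153526, 'cx': 283.65157505263545, 'cy': 205.4419987324382, 'k1': -0.06130362980838777, 'pose': array([[ 0.83941983, -0.29931741,  0.45363359,  1.02141856],
       [ 0.54347759,  0.46619905, -0.698062  , -0.75085196],
       [-0.00254144,  0.83250678,  0.55400903,  0.74646519],
       [ 0.        ,  0.        ,  0.        ,  1.        ]])}
top {'fx': 476.91937479582856, 'fy': 476.91937479582856, 'cx': 277.1334301630705, 'cy': 204.38958224986132, 'k1': -0.020807761188709945, 'pose': array([[ 0.00900212,  0.98210463, -0.18812084,  0.27710673],
       [-0.99979055,  0.00538195, -0.0197458 , -0.00625096],
       [-0.01837998,  0.18825919,  0.98194738,  1.49368145],
       [ 0.        ,  0.        ,  0.        ,  1.        ]])}
wrist {'fx': 374.7496577270974, 'fy': 374.7496577270974, 'cx': 289.16651573951845, 'cy': 211.13947894231205, 'k1': -0.09791545861695454, 'pose': array([[ 3.41618328e-01, -9.08134680e-01, -2.42050244e-01,
         1.51510795e-01],
       [ 9.39838442e-01,  3.29878380e-01,  8.87916505e-02,
         6.08305437e-01],
       [-7.87634782e-04, -2.57820980e-01,  9.66192384e-01,
         3.74385927e-01],
       [ 0.00000000e+00,  0.00000000e+00,  0.00000000e+00,
         1.00000000e+00]])}
```

View pics/scene0.png

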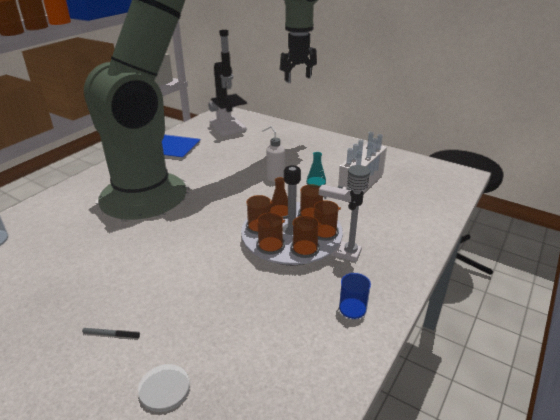

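View pics/top0.png

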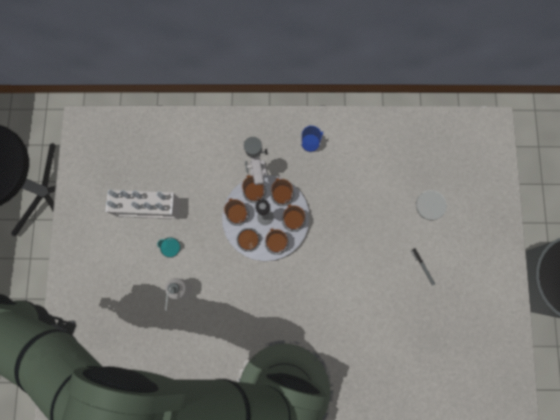

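View pics/wrist0.png

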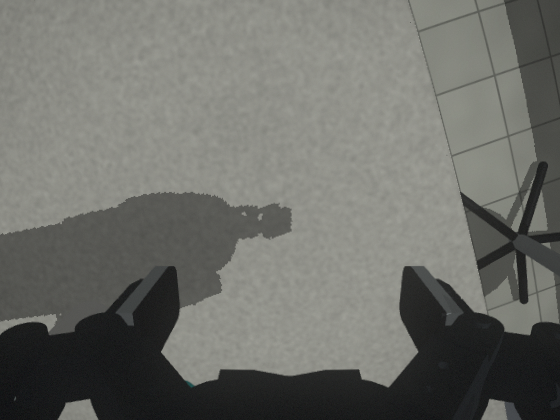

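The knob shows at about (292,174) in scene and (263,207) in top. The flask is at about (280,190) in scene, and the reservoir at (358,180) in scene and (253,147) in top. I'll enlarge these areas.

Run:
```python
import cv2
a=cv2.imread('pics/scene0.png')[145:270,225:385]; cv2.imwrite('pics/s0z.png',cv2.resize(a,None,fx=4.8,fy=4.8,interpolation=cv2.INTER_CUBIC))
a=cv2.imread('pics/top0.png')[130:270,210:330]; cv2.imwrite('pics/t0z.png',cv2.resize(a,None,fx=4.2,fy=4.2,interpolation=cv2.INTER_CUBIC))
```

```text
(no output)
```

View pics/s0z.png

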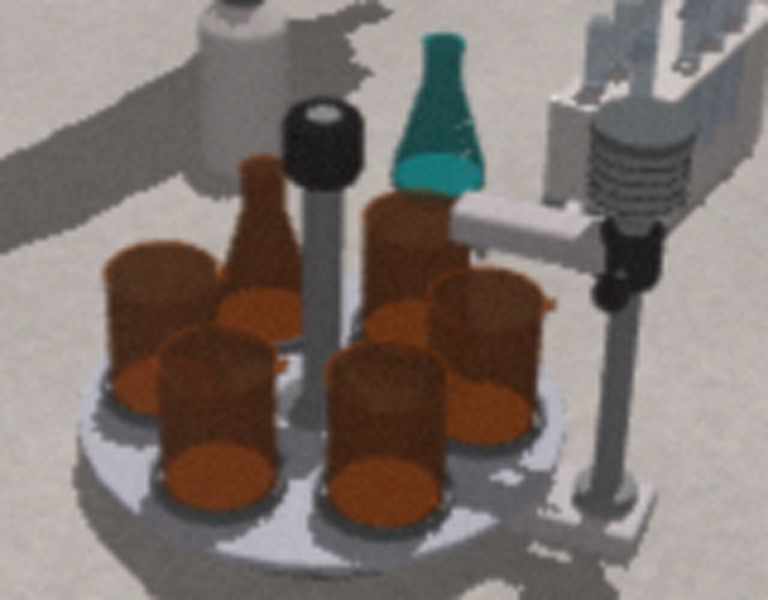

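View pics/t0z.png

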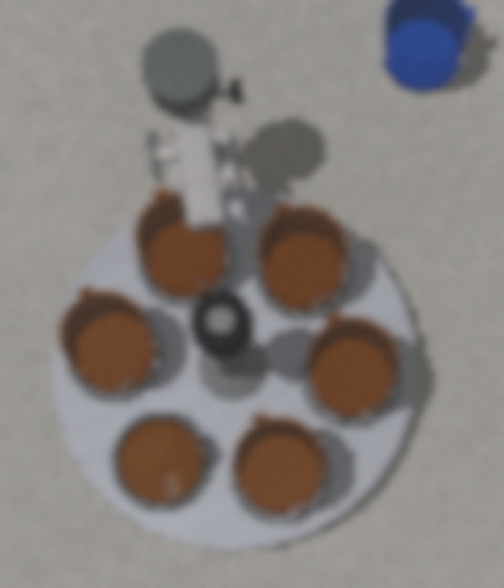

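```bash
cat > h.py <<'E'
import numpy as np, cv2
from workcell import bot
def ray(c,u,v):
    K=np.array([[c['fx'],0,c['cx']],[0,c['fy'],c['cy']],[0,0,1]])
    p=cv2.undistortPoints(np.array([[[u,v]]],float),K,np.array([c['k1'],0,0,0.]))[0,0]
    d=c['pose'][:3,:3]@np.array([p[0],-p[1],-1]); return c['pose'][:3,3],d/np.linalg.norm(d)
def atz(c,u,v,z):
    o,d=ray(c,u,v); return o+d*(z-o[2])/d[2]
def proj(c,P):
    P=np.atleast_2d(P); q=(P-c['pose'][:3,3])@c['pose'][:3,:3]; x=q[:,0]/-q[:,2]; y=-q[:,1]/-q[:,2]
    f=1+c['k1']*(x*x+y*y); return np.c_[c['fx']*x*f+c['cx'],c['fy']*y*f+c['cy']]
def tri(rs):
    A=sum(np.eye(3)-np.outer(d,d) for o,d in rs); b=sum((np.eye(3)-np.outer(d,d))@o for o,d in rs)
    p=np.linalg.solve(A,b); return p,[np.linalg.norm(np.cross(p-o,d))*1e3 for o,d in rs]
E
python3 - <<'E'
from h import *
s=bot.get_calibration('scene');t=bot.get_calibration('top')
Z=lambda a,b:(225+a/4.8,145+b/4.8)
T=lambda a,b:(210+a/4.2,130+b/4.2)
print('knobtop',tri([ray(s,*Z(323,113)),ray(t,*T(221,321))]))
print('res top',tri([ray(s,*Z(643,122)),ray(t,*T(181,62))]))
print('knobtop z.218',atz(s,*Z(323,113),.218),atz(t,*T(221,321),.218))
print('res z.251',atz(s,*Z(643,122),.251),atz(t,*T(181,62),.251))
print('mouth scene z.139',atz(s,*Z(263,163),.139))
print('flask base scene z.034',atz(s,*Z(262,318),.034),'top',atz(t,*T(162,458),.034))
for b in [(185,262),(302,272),(352,384),(280,482),(115,357)]: print('bk top',atz(t,*T(*b),.034))
print('arm end mid top',atz(t,*T(205,224),.186),atz(s,*Z(453,212),.186))
print('turntable ctr', atz(t,*T((52+415)/2,378),.034))
E
```

```text
knobtop (array([0.51728131, 0.06018562, 0.2187951 ]), [np.float64(2.2087805561805367), np.float64(2.2087805561805633)])
res top (array([0.68116751, 0.08629108, 0.2509328 ]), [np.float64(1.1531090992284816), np.float64(1.1531090992283486)])
knobtop z.218 [0.5178784  0.06333302 0.218     ] [0.51563044 0.05888516 0.218     ]
res z.251 [0.68190991 0.08734466 0.251     ] [0.68010035 0.08567816 0.251     ]
mouth scene z.139 [0.44494492 0.11747762 0.139     ]
flask base scene z.034 [0.44448066 0.11571004 0.034     ] top [0.44765209 0.11005282 0.034     ]
bk top [0.59468704 0.09583419 0.034     ]
bk top [0.58750058 0.00844827 0.034     ]
bk top [ 0.50336018 -0.02898352  0.034     ]
bk top [0.43064541 0.02339821 0.034     ]
bk top [0.5224871  0.14640877 0.034     ]
arm end mid top [0.58777233 0.0722419  0.186     ] [0.59639093 0.06104826 0.186     ]
turntable ctr [0.50730018 0.05842034 0.034     ]
```

>>> {"op": "servo_tool", "data": {
  "targets": [
    [[0,0,-0.5],1],
    [[0,0,-0.5],1],
    [[0,0,-0.5],0],
    [[0,0,0],0]
  ],
  "gripper": 1
}}

```text
clock: 0.65
position: [0.2138, 0.5879, 0.3079]
tool_rot: [3.139, -0.001, 2.618]
force: [-0.1, 0.9, -1.4]
grip_width: 0.0857
```

Run:
```python
from h import *
o=bot.observe(); print(o['qpos'],o['position'],o['tool_rot'])
y=o['tool_rot'][2]; X=np.array([np.cos(y),np.sin(y)]);Y=np.array([np.sin(y),-np.cos(y)])
d=np.array([.516,.060])-o['position'][:2]; print(d,d@X/.05,d@Y/.05)
```

```text
[-1.32427404  0.45541208  0.01114103  1.506809   -0.00527095  1.17690718
 -0.2648461 ] [0.21377576 0.58790681 0.3078594 ] [ 3.13917848e+00 -6.25999632e-04  2.61820867e+00]
[ 0.30222424 -0.52790681] -10.512430439147149 -6.123629924147471
```

>>> {"op": "servo_tool", "data": {
  "targets": [
    [[-0.4,-0.23,0],0],
    [[-0.75,-0.44,0],0],
    [[-0.75,-0.44,0],0],
    [[-0.75,-0.44,0],0],
    [[-0.75,-0.44,0],0],
    [[-0.75,-0.44,0],0],
    [[-0.75,-0.44,0],0],
    [[-0.75,-0.44,0],0],
    [[-0.75,-0.44,0],0],
    [[-0.75,-0.44,0],0],
    [[-0.75,-0.44,0],0],
    [[-0.4,-0.23,0],0]
  ]
}}

```text
clock: 2.15
position: [0.4522, 0.1672, 0.3057]
tool_rot: [-3.141, -0.0, 2.616]
force: [-1.4, 0.7, 0.1]
grip_width: 0.0853
```

```bash
cat > st.py <<'E'
from h import *
import sys
o=bot.observe(); print(o['clock'],o['qpos'].round(3),o['position'].round(4),o['tool_rot'].round(4),o['grip_width'])
y=o['tool_rot'][2]; X=np.array([np.cos(y),np.sin(y)]);Y=np.array([np.sin(y),-np.cos(y)])
d=np.array([float(sys.argv[1]),float(sys.argv[2])])-o['position'][:2]; print('units',d@X/.05,d@Y/.05)
if len(sys.argv)>3:
    n=sys.argv[3]; c=bot.get_calibration('wrist'); np.save(f'pics/{n}.npy',c,allow_pickle=True)
    cv2.imwrite(f'pics/{n}.png',bot.grab_frame('wrist'))
E
python3 st.py .516 .060 w1
```

```text
2.15 [-0.67   0.213  0.23   1.876 -0.055  1.059  0.627] [0.4522 0.1672 0.3057] [-3.1406e+00 -1.0000e-04  2.6162e+00] 0.0852647371231615
units -2.1802962977841243 -1.2151597196807329
```

View pics/w1.png

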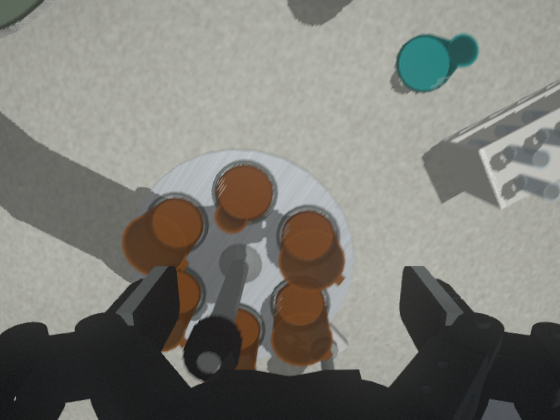

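>>> {"op": "servo_tool", "data": {
  "targets": [
    [[-0.4,-0.22,0],0],
    [[-0.5,-0.28,0],0],
    [[-0.3,-0.17,0],0],
    [[0,0,0],0]
  ]
}}

```text
clock: 2.7
position: [0.4869, 0.1096, 0.3057]
tool_rot: [-3.141, -0.0, 2.617]
force: [-0.9, 0.9, -0.2]
grip_width: 0.0853
```

```bash
python3 st.py .516 .060 w2
```

```text
2.7 [-0.561  0.245  0.271  1.839 -0.074  1.068  0.783] [0.4869 0.1096 0.3057] [-3.1406e+00 -4.0000e-04  2.6165e+00] 0.08527256543330262
units -1.0016796042468938 -0.5663666976086287
```

View pics/w2.png

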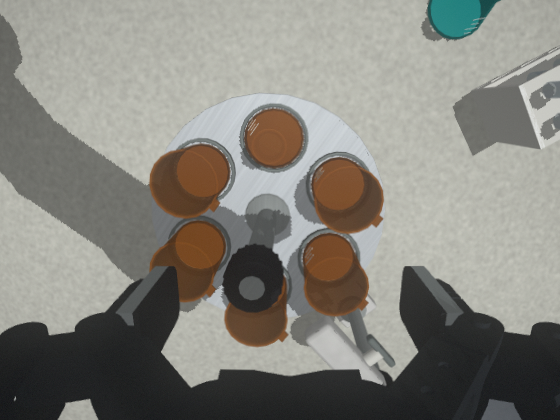

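Run:
```python
import cv2
a=cv2.imread('pics/w2.png')[90:390,140:410]; cv2.imwrite('pics/w2z.png',cv2.resize(a,None,fx=2,fy=2,interpolation=cv2.INTER_CUBIC))
a=cv2.imread('pics/w1.png')[140:390,120:360]; cv2.imwrite('pics/w1z.png',cv2.resize(a,None,fx=2.4,fy=2.4,interpolation=cv2.INTER_CUBIC))
```

```text
(no output)
```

View pics/w2z.png

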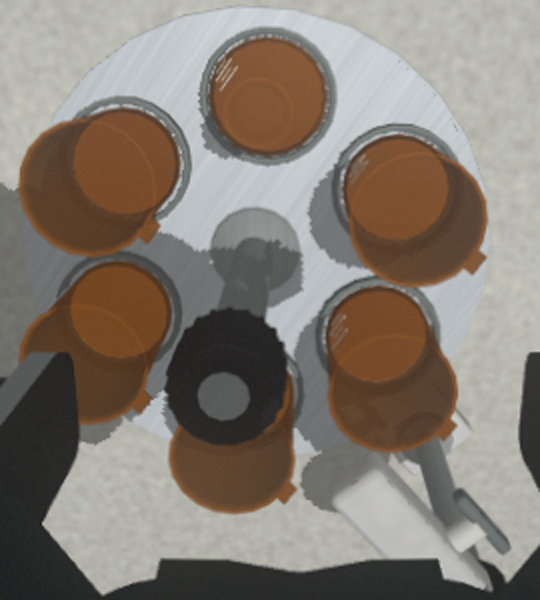

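View pics/w1z.png

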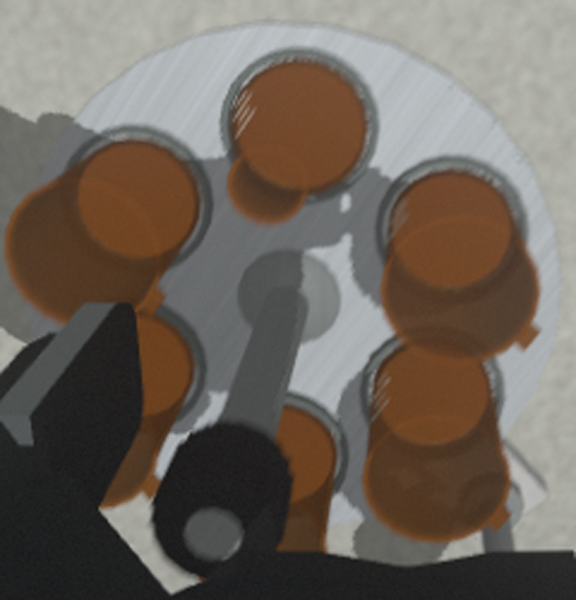

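Run:
```python
from h import *
s=bot.get_calibration('scene');t=bot.get_calibration('top')
w1=np.load('pics/w1.npy',allow_pickle=True).item();w2=np.load('pics/w2.npy',allow_pickle=True).item()
A=lambda a,b:(140+a/2,90+b/2)
B=lambda a,b:(120+a/2.4,140+b/2.4)
print('knob',tri([ray(w2,*A(223,396)),ray(w1,*B(212,534))]))
ks=ray(s,225+323/4.8,145+113/4.8);kt=ray(t,210+221/4.2,130+321/4.2)
print('knob4',tri([ray(w2,*A(223,396)),ray(w1,*B(212,534)),ks,kt]))
k=atz(w2,*A(223,396),.218);k1=atz(w1,*B(212,534),.218);print(k,k1)
print('post base',atz(w2,*A(256,255),.034))
m2=atz(w2,*A(262,105),.139);m1=atz(w1,*B(267,186),.139);print('mouth',m2,m1,tri([ray(w2,*A(262,105)),ray(w1,*B(267,186))]))
f2=atz(w2,*A(267,96),.035);print('base',f2,atz(w1,*B(300,120),.035))
for p in [(335,497),(385,452),(440,590),(500,590)]: print('arm',p,atz(w2,*A(*p),.186))
r=tri([ray(s,225+643/4.8,145+122/4.8),ray(t,210+181/4.2,130+62/4.2)])[0]
# disc edge ellipse fit in w2: bearings of nozzle predicted
for ang in (5,9,13):
  a=np.radians(ang); ax=k[:2]; u=np.array([np.cos(a),np.sin(a)]);n=np.array([-u[1],u[0]])
  for rr,h in((.073,.013),(.073,-.013),(.11,.013),(.11,-.013)):
    P=np.r_[ax+rr*u+h*n,.186]; q=proj(w2,P)[0]; print(ang,rr,h,((q-[140,90])*2).round())
```

```text
knob (array([0.51391866, 0.06356751, 0.22583009]), [np.float64(0.06208336407314112), np.float64(0.062083364073299147)])
knob4 (array([0.51714405, 0.0602709 , 0.21884661]), [np.float64(0.9437864360873061), np.float64(0.8402657475739903), np.float64(2.259544470528085), np.float64(2.166550592245827)])
[0.51692526 0.06087811 0.218     ] [0.51802431 0.05880044 0.218     ]
post base [0.51965749 0.06048895 0.034     ]
mouth [0.44330382 0.11579442 0.139     ] [0.44636303 0.11102757 0.139     ] (array([0.44231816, 0.11780092, 0.16306966]), [np.float64(0.07491552685981205), np.float64(0.07491552685993763)])
base [0.44501479 0.11214372 0.035     ] [0.44407794 0.11237758 0.035     ]
arm (335, 497) [0.59015858 0.06516461 0.186     ]
arm (385, 452) [0.58206803 0.09241948 0.186     ]
arm (440, 590) [0.6537412  0.08114192 0.186     ]
arm (500, 590) [0.66740929 0.10332134 0.186     ]
5 0.073 0.013 [366. 478.]
5 0.073 -0.013 [312. 510.]
5 0.11 0.013 [415. 540.]
5 0.11 -0.013 [362. 570.]
9 0.073 0.013 [375. 469.]
9 0.073 -0.013 [324. 505.]
9 0.11 0.013 [429. 529.]
9 0.11 -0.013 [379. 563.]
13 0.073 0.013 [383. 461.]
13 0.073 -0.013 [335. 499.]
13 0.11 0.013 [442. 518.]
13 0.11 -0.013 [394. 554.]
```

>>> {"op": "servo_tool", "data": {
  "targets": [
    [[-0.4,-0.2,0],0],
    [[-0.4,-0.2,0],0],
    [[-0.22,-0.15,0],0],
    [[0,0,0.2],-1],
    [[0,0,0.2],-1],
    [[0,0,0.2],-1],
    [[0,0,0.1],-1],
    [[0,0,0],0],
    [[0,0,0],0]
  ]
}}

```text
clock: 3.88
position: [0.5172, 0.0615, 0.2715]
tool_rot: [3.141, 0.0, 2.966]
force: [-0.4, 0.3, -0.0]
grip_width: 0.0851
```

```bash
python3 st.py .5172 .0605 w3
```

```text
3.875 [-0.409  0.316  0.226  1.834 -0.083  1.001  1.246] [0.5172 0.0615 0.2715] [3.1414e+00 1.0000e-04 2.9656e+00] 0.08506837471617418
units -0.003699403660974155 -0.019492147641144365
```

View pics/w3.png

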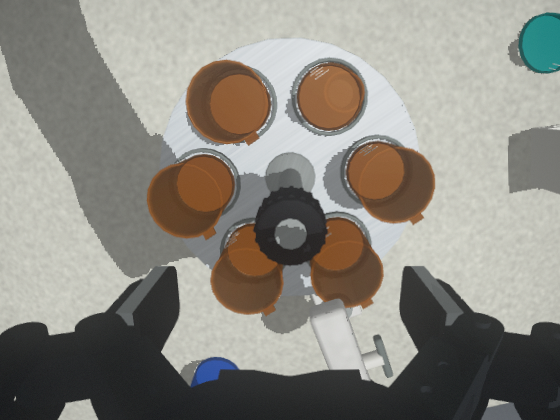

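Run:
```python
from h import *
w=np.load('pics/w3.npy',allow_pickle=True).item()
k=atz(w,290.5,233.5,.218);print(k)
for p in [(313,307),(346,301),(332,365),(362,350)]:
  q=atz(w,*p,.186);d=q-k;print(p,q,np.degrees(np.arctan2(d[1],d[0])),np.hypot(*d[:2]))
for p,z in [((341,93),.139),((330,97),.035)]:
  q=atz(w,*p,z);d=q-k;print(p,q,np.degrees(np.arctan2(d[1],d[0])),np.hypot(*d[:2]))
a=cv2.imread('pics/w3.png')[180:390,220:410]; cv2.imwrite('pics/w3z.png',cv2.resize(a,None,fx=3,fy=2.8,interpolation=cv2.INTER_CUBIC))
```

```text
[0.51674468 0.06104251 0.218     ]
(313, 307) [0.5821021  0.06525633 0.186     ] 3.688951106817125 0.06549312056279465
(346, 301) [0.58163716 0.08813541 0.186     ] 22.660748846301562 0.07032111087191936
(332, 365) [0.6316298  0.07146453 0.186     ] 5.183503868630165 0.11535687111259972
(362, 350) [0.62291165 0.09443367 0.186     ] 17.45916953282383 0.1112941802821187
(341, 93) [0.4456119  0.11040371 0.139     ] 145.24204771464593 0.08658175782846221
(330, 97) [0.44509287 0.11376125 0.035     ] 143.65574923198835 0.08895643194819895
```

View pics/w3z.png

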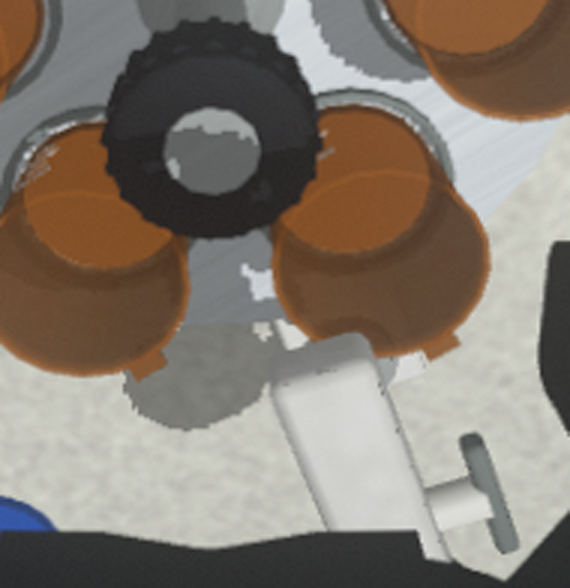

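Run:
```python
from h import *
w=np.load('pics/w3.npy',allow_pickle=True).item()
k=np.array([.517,.0607,0])
P=[atz(w,220+a/3,180+b/2.8,.186) for a,b in [(275,392),(376,362),(330,530),(420,530)]]
for q in P:
  d=q-k;print(q,np.degrees(np.arctan2(d[1],d[0])),np.hypot(*d[:2]))
for a,b in((0,2),(1,3)):
  e=P[b]-P[a];print('dir',np.degrees(np.arctan2(e[1],e[0])))
for ang in(9,11,13):
  a=np.radians(ang);u=np.array([np.cos(a),np.sin(a)]);n=np.array([-u[1],u[0]])
  for rr in(.073,.11):
    for h in(-.013,.013):
      print(ang,rr,h,((proj(w,np.r_[k[:2]+rr*u+h*n,.186])[0]-[220,180])*[3,2.8]).round())
t=bot.get_calibration('top')
for a,b in [(188,224),(222,222),(178,125),(210,125)]:
  q=atz(t,210+a/4.2,130+b/4.2,.186);d=q-[.5156,.0589,0];print('top',q,np.degrees(np.arctan2(d[1],d[0])))
```

```text
[0.59196246 0.06276854 0.186     ] 1.5806350173901005 0.074990991613338
[0.58788137 0.08685879 0.186     ] 20.256599163240836 0.07555429062422897
[0.63509792 0.06951073 0.186     ] 4.266664984610779 0.11842612926069244
[0.63930233 0.0911295  0.186     ] 13.971814430772124 0.12603100519623162
dir 8.883615462099646
dir 4.747735718971382
9 0.073 -0.013 [260. 391.]
9 0.073 0.013 [367. 360.]
9 0.11 -0.013 [307. 509.]
9 0.11 0.013 [411. 481.]
11 0.073 -0.013 [271. 390.]
11 0.073 0.013 [377. 356.]
11 0.11 -0.013 [323. 506.]
11 0.11 0.013 [426. 475.]
13 0.073 -0.013 [282. 388.]
13 0.073 0.013 [387. 351.]
13 0.11 -0.013 [339. 503.]
13 0.11 0.013 [440. 468.]
top [0.58772035 0.08366282 0.186     ] 18.950117625304124
top [0.58920274 0.06084537 0.186     ] 1.514016955439869
top [0.65660268 0.09168784 0.186     ] 13.090551291614023
top [0.65667837 0.06997729 0.186     ] 4.489578258479271
```

>>> {"op": "servo_tool", "data": {
  "targets": [
    [[0,-0.02,0.3],0],
    [[0,0,0.4],0],
    [[0,0,0.4],0],
    [[0,0,0.4],0],
    [[0,0,0.2],0],
    [[0,0,0.1],0],
    [[0,0,0],0]
  ],
  "gripper": 1
}}

```text
clock: 4.8
position: [0.5171, 0.0601, 0.1813]
tool_rot: [-3.142, 0.0, 2.967]
force: [0.7, -0.6, 0.8]
grip_width: 0.0853
```

>>> {"op": "servo_tool", "data": {
  "targets": [
    [[0,0,0],0],
    [[0,0,0],0],
    [[0,0,0],0],
    [[0,0,0],0],
    [[0,0,0],0],
    [[0,0,0],0],
    [[0,0,0],0],
    [[0,0,0],0]
  ],
  "gripper": -1,
  "newtons": 40
}}

```text
clock: 5.8
position: [0.5177, 0.062, 0.1822]
tool_rot: [3.139, 0.001, 2.969]
force: [-2.5, 9.8, 10.0]
grip_width: 0.0395
```

```bash
python3 st.py .517 .0607 w4; python3 -c "
from workcell import bot
o=bot.observe();print(o['force'],o['moment'])"
```

```text
5.8 [-0.384  0.428  0.201  1.931 -0.119  0.791  1.281] [0.5177 0.062  0.1822] [3.1391e+00 1.3000e-03 2.9686e+00] 0.03949052980426666
units 0.009165751373110136 -0.02708116284962683
[-2.90251658 10.20144157 10.21483009] [2.25839499 0.35328658 0.01740673]
```

View pics/w4.png

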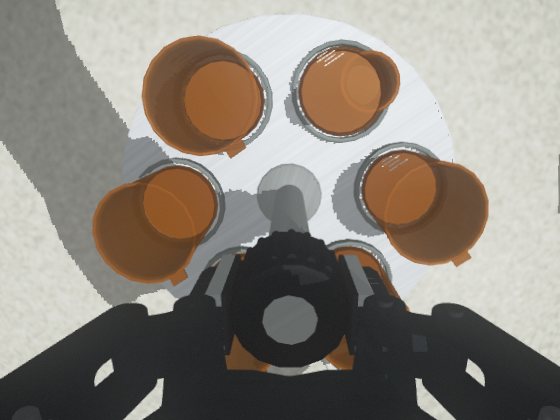

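Grip is at 39.5 mm and the knob is centred between the pads. I'll relieve the side load and start turning clockwise.

>>> {"op": "servo_tool", "data": {
  "targets": [
    [[0,0.04,0],0],
    [[0,0,0],0.2],
    [[0,0,0],0.5],
    [[0,0,0],0.8],
    [[0,0,0],0.8],
    [[0,0,0],0.8],
    [[0,0,0],0.8],
    [[0,0,0],0.8],
    [[0,0,0],0.8],
    [[0,0,0],0.8],
    [[0,0,0],0.5],
    [[0,0,0],0.2]
  ]
}}

```text
clock: 7.35
position: [0.5177, 0.0619, 0.1822]
tool_rot: [3.141, 0.0, 2.355]
force: [-5.4, -2.3, 14.2]
grip_width: 0.0392
```

```bash
python3 st.py .517 .0607 w5; python3 -c "
from workcell import bot
o=bot.observe();print(o['force'],o['moment'])"
```

```text
7.35 [-0.504  0.445  0.362  1.936 -0.215  0.796  0.761] [0.5177 0.0619 0.1822] [3.1408e+00 4.0000e-04 2.3551e+00] 0.03923964663476582
units -0.007229684051442186 -0.025946899999339506
[-5.9591279  -3.38954256 15.05137011] [-0.24075075  0.79810285 -0.00569103]
```

View pics/w5.png

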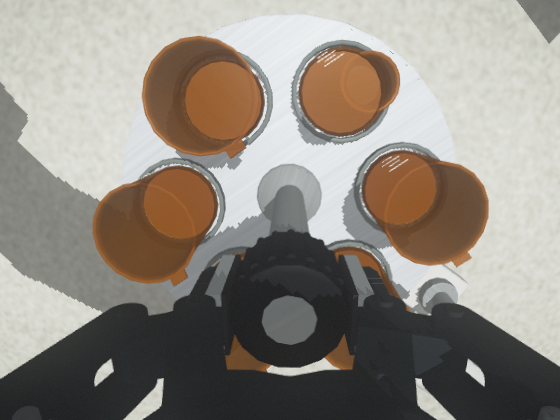

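>>> {"op": "servo_tool", "data": {
  "targets": [
    [[0,0,-0.02],0.2],
    [[0,0,0],0.5],
    [[0,0,0],0.9],
    [[0,0,0],0.9],
    [[0,0,0],0.9],
    [[0,0,0],0.9],
    [[0,0,0],0.9],
    [[0,0,0],0.9],
    [[0,0,0],0.9],
    [[0,0,0],0.8],
    [[0,0,0],0.5],
    [[0,0,0],0.2]
  ]
}}

```text
clock: 8.9
position: [0.5174, 0.0618, 0.1823]
tool_rot: [-3.142, 0.001, 1.613]
force: [-0.8, -5.4, -4.0]
grip_width: 0.0394
```

```bash
python3 st.py .517 .0607 w6; python3 -c "
from workcell import bot
o=bot.observe();print(o['force'],o['moment'])"
```

```text
8.9 [-0.647  0.481  0.562  1.943 -0.346  0.813  0.148] [0.5174 0.0618 0.1823] [-3.1416e+00  5.0000e-04  1.6128e+00] 0.03940262227751567
units -0.02160251742980916 -0.009571797175981582
[ 0.55995681 -4.84996243 -2.91121607] [-1.03821357 -0.63194133 -0.06731079]
```

View pics/w6.png

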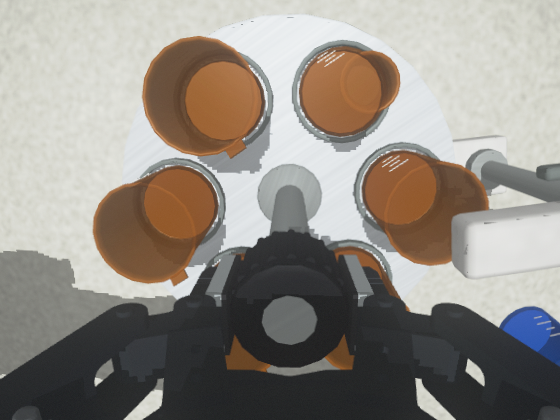

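>>> {"op": "servo_tool", "data": {
  "targets": [
    [[0,0,0],0.2],
    [[0,0,0],0.5],
    [[0,0,0],0.9],
    [[0,0,0],0.9],
    [[0,0,0],0.9],
    [[0,0,0],0.9],
    [[0,0,0],0.9],
    [[0,0,0],0.9],
    [[0,0,0],0.9],
    [[0,0,0],0.8],
    [[0,0,0],0.5],
    [[0,0,0],0.2]
  ]
}}

```text
clock: 10.45
position: [0.5173, 0.0618, 0.1823]
tool_rot: [3.141, 0.001, 0.871]
force: [-1.6, -5.2, -1.6]
grip_width: 0.0391
```

```bash
python3 st.py .517 .0607 w7; python3 -c "
from workcell import bot
o=bot.observe();print(o['force'],o['moment'])"
```

```text
10.45 [-0.781  0.54   0.768  1.949 -0.495  0.85  -0.446] [0.5173 0.0618 0.1823] [3.1415e+00 7.0000e-04 8.7080e-01] 0.03909340270005173
units -0.020446703874940898 0.010441036243090052
[-1.59903809 -5.66419269 -1.29319429] [-1.40175721 -0.11285367 -0.04043768]
```

View pics/w7.png

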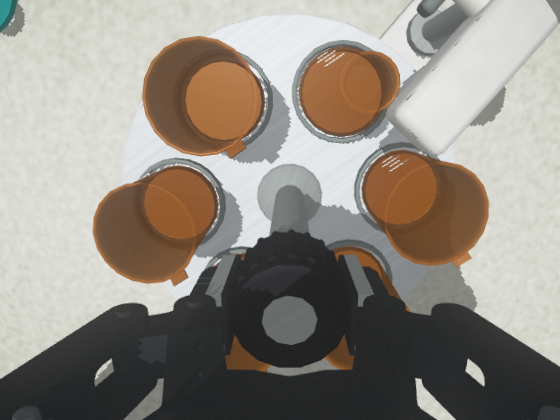

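Run:
```python
import cv2
a=cv2.imread('pics/w7.png')[0:200,280:560]; cv2.imwrite('pics/w7z.png',cv2.resize(a,None,fx=2.8,fy=2.8,interpolation=cv2.INTER_CUBIC))
```

```text
(no output)
```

View pics/w7z.png

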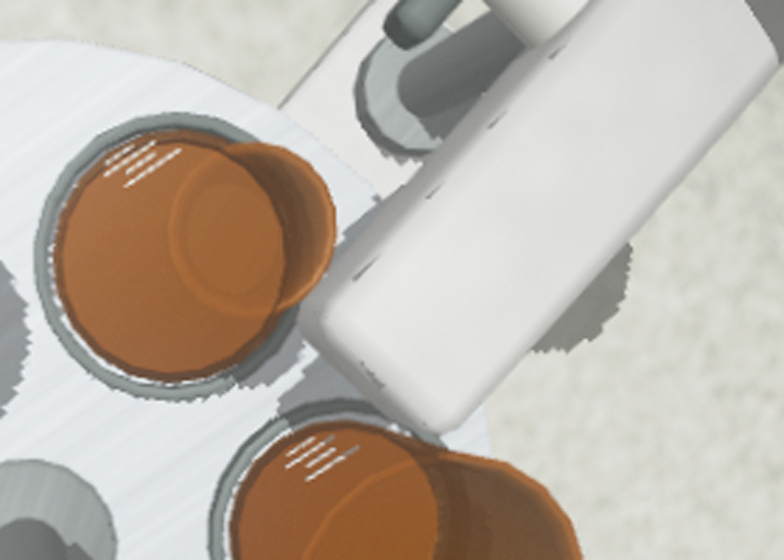

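Run:
```python
from h import *
w=np.load('pics/w7.npy',allow_pickle=True).item()
Z=lambda a,b:(280+a/2.8,b/2.8)
k=np.r_[atz(w,289.5,319,.218)[:2],0];print(k)
def be(l,q,k=k):
  d=q-k;print(l,q.round(4),np.degrees(np.arctan2(d[1],d[0])).round(2),np.hypot(*d[:2]).round(4))
be('mouth',atz(w,*Z(252,228),.139)); be('base',atz(w,*Z(170,258),.036))
c=[atz(w,*Z(*p),.186) for p in[(318,318),(440,435),(600,18),(775,65)]]
for q in c: be('c',q)
be('endmid',(c[0]+c[1])/2)
for a,b in((0,2),(1,3)):
  e=c[b]-c[a];print('dir',np.degrees(np.arctan2(e[1],e[0])))
print('end width',np.linalg.norm(c[0]-c[1]))
for kk in (k,np.r_[.5173,.0618,0]):
 for ang in(8,9,10,11,12):
  a=np.radians(ang);u=np.array([np.cos(a),np.sin(a)]);n=np.array([-u[1],u[0]])
  print(ang,[tuple(((proj(w,np.r_[kk[:2]+rr*u+h*n,.186])[0]-[280,0])*2.8).round().astype(int)) for rr,h in((.073,.013),(.073,-.013),(.13,.013),(.13,-.013))])
```

```text
[0.51648733 0.06060581 0.        ]
mouth [0.5973 0.0966 0.139 ] 24.02 0.0885
base [0.597  0.0968 0.036 ] 24.2 0.0883
c [0.5873 0.0856 0.186 ] 19.44 0.0751
c [0.5911 0.0626 0.186 ] 1.54 0.0747
c [0.6393 0.0927 0.186 ] 14.64 0.1269
c [0.6563 0.0732 0.186 ] 5.16 0.1404
endmid [0.5892 0.0741 0.186 ] 10.52 0.074
dir 7.7489033960740406
dir 9.253413231061366
end width 0.02330470507588847
8 [(np.int64(325), np.int64(332)), (np.int64(456), np.int64(464)), (np.int64(629), np.int64(6)), (np.int64(752), np.int64(153))]
9 [(np.int64(317), np.int64(326)), (np.int64(451), np.int64(457)), (np.int64(616), np.int64(-6)), (np.int64(743), np.int64(140))]
10 [(np.int64(308), np.int64(321)), (np.int64(446), np.int64(450)), (np.int64(603), np.int64(-17)), (np.int64(733), np.int64(126))]
11 [(np.int64(300), np.int64(316)), (np.int64(440), np.int64(442)), (np.int64(590), np.int64(-29)), (np.int64(724), np.int64(113))]
12 [(np.int64(292), np.int64(311)), (np.int64(435), np.int64(435)), (np.int64(576), np.int64(-40)), (np.int64(714), np.int64(99))]
8 [(np.int64(324), np.int64(321)), (np.int64(456), np.int64(454)), (np.int64(628), np.int64(-6)), (np.int64(752), np.int64(142))]
9 [(np.int64(316), np.int64(315)), (np.int64(451), np.int64(446)), (np.int64(615), np.int64(-17)), (np.int64(743), np.int64(129))]
10 [(np.int64(308), np.int64(310)), (np.int64(446), np.int64(439)), (np.int64(602), np.int64(-29)), (np.int64(733), np.int64(115))]
11 [(np.int64(300), np.int64(305)), (np.int64(440), np.int64(432)), (np.int64(589), np.int64(-40)), (np.int64(724), np.int64(101))]
12 [(np.int64(291), np.int64(300)), (np.int64(435), np.int64(424)), (np.int64(575), np.int64(-51)), (np.int64(713), np.int64(88))]
```

>>> {"op": "servo_tool", "data": {
  "targets": [
    [[0,0,0],0.3],
    [[0,0,0],0.6],
    [[0,0,0],0.7],
    [[0,0,0],0.6],
    [[0,0,0],0.4],
    [[0,0,0],0.2],
    [[0,0,0],0],
    [[0,0,0],0],
    [[0,0,0],0]
  ]
}}

```text
clock: 11.62
position: [0.5172, 0.0618, 0.1823]
tool_rot: [3.142, 0.001, 0.627]
force: [-1.9, -4.4, -1.5]
grip_width: 0.0394
```

```bash
python3 st.py .517 .0607 w8
python3 - <<'E'
from h import *
o=bot.observe();print(o['force'],o['moment'])
cv2.imwrite('pics/s8.png',bot.grab_frame('scene'));cv2.imwrite('pics/t8.png',bot.grab_frame('top'))
a=cv2.imread('pics/w8.png')[0:200,280:560]; cv2.imwrite('pics/w8z.png',cv2.resize(a,None,fx=2.8,fy=2.8,interpolation=cv2.INTER_CUBIC))
a=cv2.imread('pics/s8.png')[145:270,225:385]; cv2.imwrite('pics/s8z.png',cv2.resize(a,None,fx=4.8,fy=4.8,interpolation=cv2.INTER_CUBIC))
E
```

```text
11.625 [-0.821  0.566  0.835  1.951 -0.548  0.867 -0.638] [0.5172 0.0618 0.1823] [3.1416e+00 6.0000e-04 6.2740e-01] 0.03936606797705147
units -0.01636838366294739 0.016491594433706215
[-1.49074354 -5.47779012 -0.67393334] [-1.52336802  0.04734037 -0.10621703]
```

View pics/w8z.png

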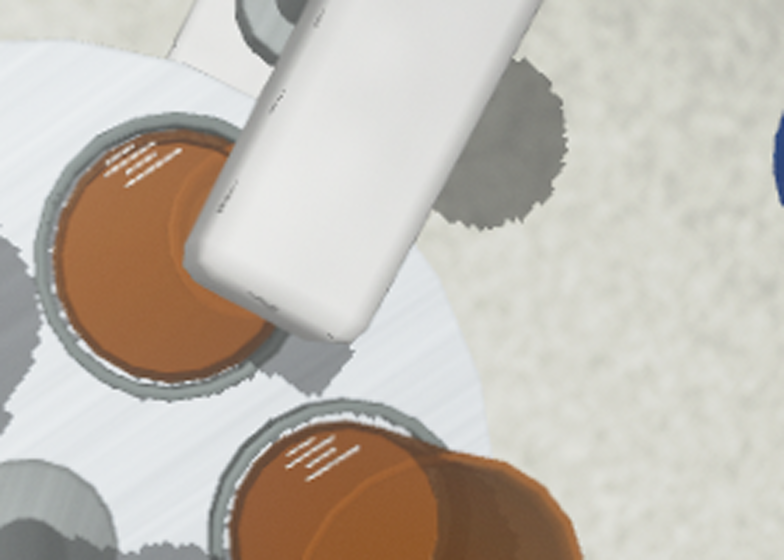

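View pics/s8z.png

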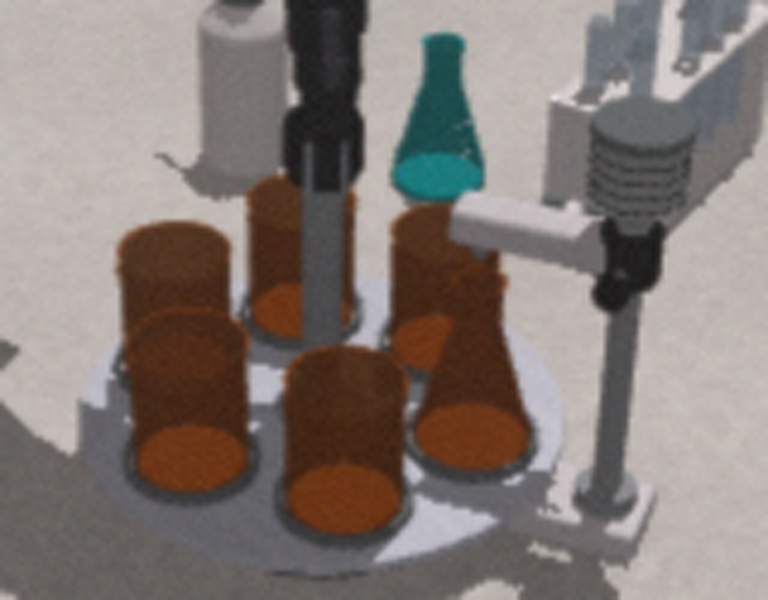

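View pics/t8.png

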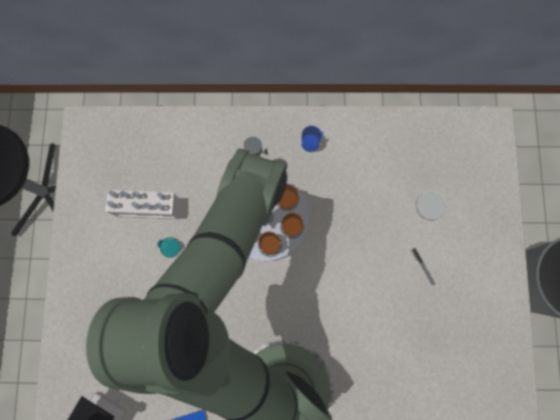

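Run:
```python
from h import *
s=bot.get_calibration('scene'); w=np.load('pics/w8.npy',allow_pickle=True).item()
Z=lambda a,b:(225+a/4.8,145+b/4.8)
print('nozzle',atz(s,*Z(482,257),.153),'mouth',atz(s,*Z(478,278),.139),'base',atz(s,*Z(472,435),.036))
for k in((.5165,.0606),(.5178,.0633)):
 for ang in(8,10,12):
  a=np.radians(ang);q=np.array(k)+.088*np.array([np.cos(a),np.sin(a)])
  print(ang,[((proj(s,np.r_[q,z])[0]-[225,145])*4.8).round() for z in(.153,.139,.036)])
Z=lambda a,b:(280+a/2.8,b/2.8)
k=np.r_[.5165,.0606,0]
c=[atz(w,*Z(*p),.186) for p in[(195,255),(350,340),(330,0),(540,0)]]
for q in c+[(c[0]+c[1])/2,atz(w,*Z(170,258),.036)]:
  d=q-k;print(q.round(4),np.degrees(np.arctan2(d[1],d[0])).round(2))
a=cv2.imread('pics/s8.png')[180:245,300:365]; cv2.imwrite('pics/s8y.png',cv2.resize(a,None,fx=9,fy=9,interpolation=cv2.INTER_CUBIC))
```

```text
nozzle [0.60538608 0.07827443 0.153     ] mouth [0.60342359 0.07900595 0.139     ] base [0.60441505 0.08082414 0.036     ]
8 [array([474., 261.]), array([473., 284.]), array([464., 442.])]
10 [array([476., 258.]), array([475., 281.]), array([466., 439.])]
12 [array([478., 255.]), array([476., 278.]), array([467., 436.])]
8 [array([479., 259.]), array([477., 282.]), array([468., 440.])]
10 [array([481., 256.]), array([479., 279.]), array([470., 437.])]
12 [array([482., 253.]), array([481., 276.]), array([472., 434.])]
[0.5878 0.0857 0.186 ] 19.38
[0.5916 0.0626 0.186 ] 1.53
[0.6228 0.0911 0.186 ] 16.03
[0.6399 0.0698 0.186 ] 4.28
[0.5897 0.0741 0.186 ] 10.49
[0.6033 0.0763 0.036 ] 10.28
```

View pics/s8y.png

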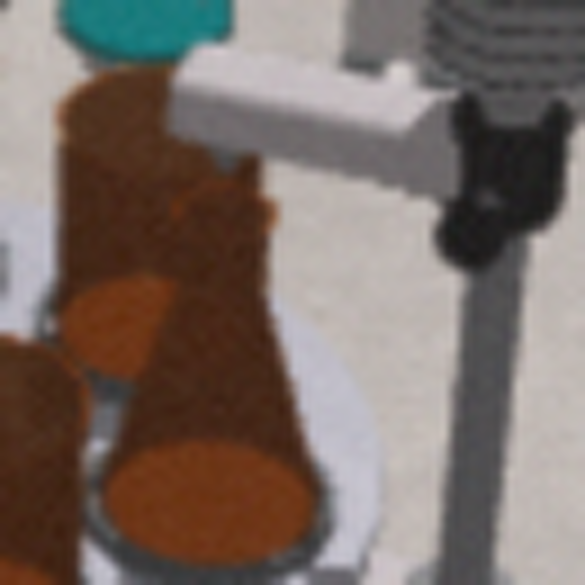

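Run:
```python
from h import *
s=bot.get_calibration('scene')
n=atz(s,300+228/9,180+164/9,.153);m=atz(s,300+223/9,180+202/9,.139);print(n,m,np.linalg.norm((n-m)[:2]))
o=bot.observe();print(o['clock'],np.abs(o['qd']).max(),o['grip_width'])
bot.job_done()
```

```text
[0.60451751 0.07944705 0.153     ] [0.60280626 0.08115161 0.139     ] 0.0024153408832512597
11.775 0.0018286629360510676 0.03906292951406452
the job is handed in; nothing more can be done
```

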